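# Load a cuvette strip into the spring carriage and close its rail

## Robot

A 7-joint arm with a two-finger parallel gripper is mounted at the origin on the work surface. World frame = base frame: x ahead of the robot, y to its left, z up, the work surface at z = 0. Lengths are in mm, angles in rad, forces in N, time in s.
With the tool pointing down it reaches from about 425 to 925 mm from the base axis. Payload 6.8 kg.
Tool frame: the origin (TCP) lies at the very end of the fingers, on their centre line; the grasp point (between the pads) lies env.grip_point_offset behind it (env.grip_point_offset is the distance from the TCP to the grasp point, in mm); z points along the fingers, y is the direction in which the jaws open and shut (so a half turn about z gives the same grasp; the last joint's range is limited). The gripper opens to 85 mm and grips with 20 to 120 N. Pads are 22 mm wide; open, the fingers measure 114 mm over their backs; the gripper's body (76 mm by 85 mm) begins 54 mm behind the grasp point. The pads swing forward as they close: fully open they stand 13 mm farther back than shut.
Start: joints at [-1.236, 0.477, 0.022, 1.555, -0.011, 1.109, -0.083], TCP at [289.217, 609.92, 200.008] pointing down, gripper open.
Joint ranges: [-2.96, 2.96], [-0.34, 2.1], [-1.41, 1.46], [0.24, 2.44], [-1.37, 4.51], [0.17, 1.92], [-2.96, 2.96]. Speed limits (rad/s): [2.39, 2.39, 3.14, 3.14, 3.14, 3.14, 3.14].

## Interface

Orientations are given as a rotation vector (axis times angle).
In Python, from plant import env gives the robot as it stands.
- The arm moves only by the shell command python3 -m handwheel 'ROWS' [FORCE]. ROWS is JSON, a list of rows, each a list of 7 numbers: the finger opening in mm, from 0 to 85.4, then the shift along the tool's x, y, z in units of 25 mm (1.0 is 25 mm), then the turn, a rotation vector about the tool's x, y, z in units of 5 degrees (1.0 is 5 degrees). In form: [[hand, tx, ty, tz, ax, ay, az], ...]. A call has 1 to 8 rows; each row is the pose to reach, as a shift and turn from the pose commanded when the call began, along the tool's axes at that moment; what a row does not reach only later rows make up. A row lasts 1/8 s, in which the tool goes at most 62.5 mm and 10.7 degrees, less where a joint would pass 70% of its speed; a pose out of reach is approached as far as the arm can. A call with a gripper value outside its range is refused whole. The fingers move at their own pace and stop on an object; FORCE is the grip in N (left out, the last holds). Time passes only in rows, so rows that repeat a pose let the fingers close. It gives the time, the measured TCP pose, the force and the opening at its end, in the units of the state.
- env.get_obs(): the state, without advancing time (a new reading comes with each control period).
- env.read_camera(name): name is "scene" or "top" or "wrist"; returns a dict with "img" (480x640x3 uint8, red, green, blue), "K" (3x3 intrinsics, pixels), "xyz" and "orientation" of the camera in the world. Camera axes: x right, y up, looking along -z (the intrinsics and any distortion apply to the point x, -y, -z); pixel columns grow to the right and rows downward; lengths in mm; the calibration is good to about 2 mm. A picture is of the moment at which its call begins. There is no depth.
- env.sign_off(): hands the job in, once; it reports no verdict.
The state is a dict: "t": time; "qpos": joint angles; "joint_vel": joint speeds; "joint_efforts": joint torques, N m; "tcp_pos": TCP position; "eef_rot": TCP orientation; "ft_force": force on the tool from outside, world axes, zero at the start; "moment": the same for the moment, N m; "finger_gap": finger opening in mm.
Only numpy, scipy, OpenCV 4.12 (cv2) and the standard library are available. Lean on these libraries where they do the work, as an engineer would, in place of code of your own. Each camera call takes 0.05 s, during which the arm holds its last target.

## Task

Load the long six-cell cuvette strip into the channel of the carriage: push the spring follower back with the strip's end, gently so as not to crack the strip, and press the strip down until it sits flat on the channel floor, held between the follower and the end lip. Then slide the cover rail fully closed over it and let go, leaving the short strip and the glassware where they are.

Things in the scene. Friction and masses are not known exactly. Their poses are not given: they have to be found in the camera images.
- strip_mid (a point): centre (half-way up) of the long strip: a loose, closed-sided row of six white plastic cuvettes, a block 78 mm long (its x), 12 mm wide (y), 40 mm high (z), about 36 g, standing upright on the bench. The two ends are alike, so it may go in either way round.
- carriage: the fixed grey and aluminium strip carriage. Origin: bench level, on the channel's centre line; x along the channel from end lip to follower, z up. Base plate 64 mm wide, x -75 to 140 mm. Channel: floor at z = 6 mm, 14 mm wide; walls x = -58 to 46 mm, tops flaring outward from z = 16 to 22 mm. Housing beyond the follower: x = 48 to 132 mm, 43 mm wide at most, z to 60 mm.
- seat (a point): where the strip's centre belongs (fixed on the carriage at x = -11, y = 0, z = 26 mm, same axes): strip flat on the channel floor, its top at z = 46 mm, clamped by the follower against the lip. Friction there holds the strip up if it has not been pressed down to the floor.
- lip (a point): middle of the top of the end lip's inner edge (carriage x = -50, z = 12 mm, fixed). The lip closes the channel's -x end from x = -58 to -50 mm, 6 mm above the floor; above it the channel is open. The strip goes in above the lip, then down behind it.
- follower_free (a point): where the middle of the follower's face is when free (carriage x = 16, z = 23.5 mm, fixed point). Follower: sprung steel block 11 mm wide, z = 8 to 39 mm, facing the lip; pushed to +x it stops hard after 15.5 mm; about 3 N at first, 9 N at the stop. From lip to free follower is 66 mm, 81.5 mm when fully back; the 78 mm strip must push it back 12 mm or more.
- rail (a joint): cover rail slide, m: 0 = closed (hard stop), about 0.08 = open, towards the carriage's +x. 2.5 N friction, stays where left. Steel bar 130 mm long, 16 mm wide, z = 48.5 to 54.5 mm, from carriage x = -35 to 95 mm when closed (add the joint value). It passes 2.5 mm above a seated strip and is blocked by one standing proud.
- rail_tab (a point): centre of the rail's black grip tab, a block 26 mm along the rail, 12 mm across, 26 mm high, on top of the rail (z = 54.5 to 80.5 mm); moves with the rail, axes as the carriage's. At x = 45 mm of the carriage when closed.
- short_strip_mid (a point): centre of the short strip, a bystander: four cuvettes, 52 x 12 x 40 mm, otherwise like the long one; too short to be held in the channel. Either strip may be the nearer one.
- bottle: amber bottle, bystander, 60 mm across, 130 mm high; origin under its centre
- beaker: empty glass beaker, bystander, 68 mm across, 90 mm high; origin under its centre
- jar: glass jar with lid, bystander, 64 mm across, 85 mm high; origin under its centre

How it is judged:
By the outcome, as a careful person would: the job done as asked, in the order asked, and still so for the second after the job is handed in, with the robot touching nothing.
It also fails if it takes over 61 s, if anything falls off the work surface, if the arm or the gripper's body presses on something with over 40 N, if the wrist force passes 120 N, or if a joint passes its speed limit or range.

## Working session

There is one attempt and no reset: what is moved stays moved. The work goes in short steps, Python scripts to look and compute and a shell command to move; the robot and the scene stay as the last step left them, time stands still between calls to the robot, and variables do not carry over. Pictures are saved under pics/ and viewed, and the job is handed in when it is done.

```bash
ls; mkdir -p pics
cat > h.py <<'E'
import numpy as np, cv2
from scipy.spatial.transform import Rotation as R
from plant import env
def shot(name,fn):
    c=env.read_camera(name); cv2.imwrite('pics/'+fn,c['img'][:,:,::-1]); 
    np.savez('pics/'+fn[:-4]+'.npz',img=c['img'],K=c['K'],xyz=c['xyz'],o=c['orientation'])
    return c
E
python3 - <<'E'
from h import *
for n in ['scene','top','wrist']:
    c=shot(n,n+'0.png'); print(n,c.keys(),np.round(c['K'],1).tolist(),np.round(c['xyz'],1),np.round(c['orientation'],3))
o=env.get_obs(); print(o['t'],o['tcp_pos'],o['eef_rot'],o['ft_force'],o['finger_gap'],env.grip_point_offset)
E
```

```text
pics
scene dict_keys(['img', 'K', 'xyz', 'orientation']) [[534.0, 0.0, 314.0], [0.0, 534.0, 244.2], [0.0, 0.0, 1.0]] [1445.4  -80.7  678.6] [0.775 0.685 1.31 ]
top dict_keys(['img', 'K', 'xyz', 'orientation']) [[463.9, 0.0, 317.8], [0.0, 463.9, 241.1], [0.0, 0.0, 1.0]] [447.6  46.1 901. ] [ 0.147 -0.13  -1.539]
wrist dict_keys(['img', 'K', 'xyz', 'orientation']) [[416.2, 0.0, 330.4], [0.0, 416.2, 237.6], [0.0, 0.0, 1.0]] [229.  638.8 372.7] [-0.241 -0.151  1.122]
0.15 [289.02912451 609.45297647 199.25977864] [-6.89872052e-01 -3.06469646e+00  2.14812187e-03] [ 0.12333611 -0.66491587 -0.46004511] 85.38283310200528 18.700000000000003
```

View pics/top0.png

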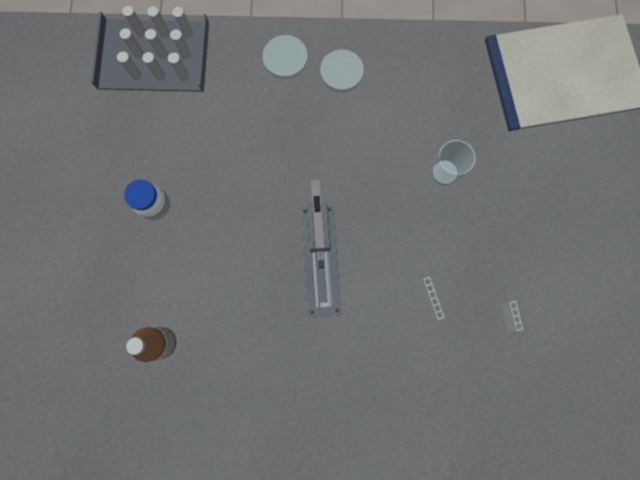

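View pics/scene0.png

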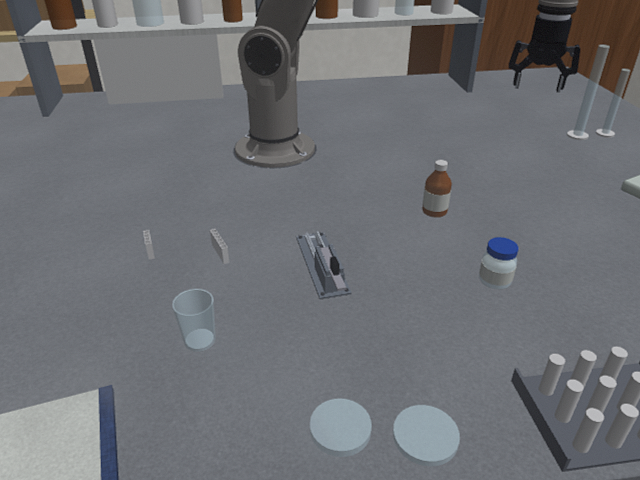

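View pics/wrist0.png

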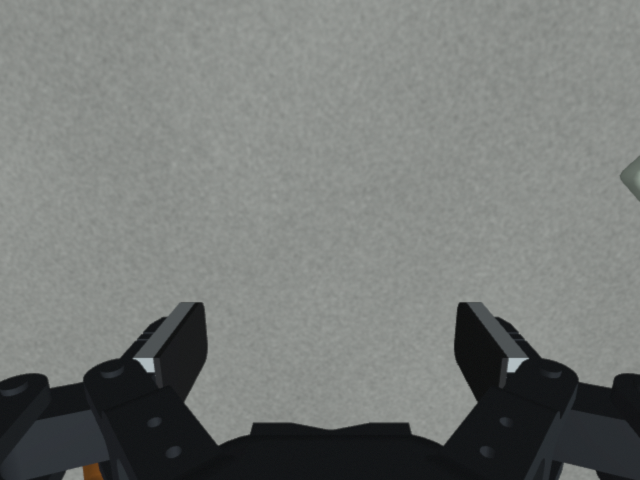

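The top view shows the long strip at about (434,298), the short one at (516,316), and the carriage from (316,180) to (324,315) with its lip towards the bottom of the image. I'll zoom in and measure.

```bash
cat >> h.py <<'E'
class Cam:
    def __init__(s,f):
        d=np.load('pics/'+f+'.npz'); s.img=d['img'];s.K=d['K'];s.p=d['xyz'];s.R=R.from_rotvec(d['o']).as_matrix()
    def ray(s,u,v):
        a=np.array([(u-s.K[0,2])/s.K[0,0],-(v-s.K[1,2])/s.K[1,1],-1.]); return s.R@a
    def at(s,u,v,z):
        d=s.ray(u,v); return s.p+d*(z-s.p[2])/d[2]
    def px(s,P):
        c=s.R.T@(np.asarray(P,float)-s.p); return np.array([s.K[0,2]+s.K[0,0]*c[0]/-c[2], s.K[1,2]-s.K[1,1]*c[1]/-c[2]])
E
python3 - <<'E'
from h import *
c=Cam('top0')
im=c.img[:,:,::-1].copy()
a=im[170:330,270:370]; b=im[260:340,400:540]
cv2.imwrite('pics/zc.png',cv2.resize(a,None,fx=3.7,fy=3.7,interpolation=cv2.INTER_CUBIC)); cv2.imwrite('pics/zs.png',cv2.resize(b,None,fx=5,fy=5,interpolation=cv2.INTER_CUBIC))
g=c.img.astype(int).min(2)
m=((g>105)).astype(np.uint8); m[:270]=0; m[340:]=0; m[:,:400]=0; m[:,550:]=0
m=cv2.morphologyEx(m,cv2.MORPH_CLOSE,np.ones((5,5)))
n,l,st,ce=cv2.connectedComponentsWithStats(m)
for i in range(1,n):
    if st[i,4]<30: continue
    pts=np.argwhere(l==i)[:,::-1].astype(np.float32)
    r=cv2.minAreaRect(pts); bx=cv2.boxPoints(r)
    W=np.array([c.at(u,v,40)[:2] for u,v in bx]); print(r, np.round(W,1).tolist(), W.mean(0), [np.linalg.norm(W[j]-W[(j+1)%4]).round(1) for j in range(4)])
E
```

```text
((474.5, 304.5), (69.0, 149.0), 90.0) [[550.8, -96.7], [558.3, -372.9], [432.6, -365.5], [424.9, -96.4]] [ 491.65465578 -232.85833175] [np.float64(276.3), np.float64(125.9), np.float64(269.2), np.float64(125.8)]
```

View pics/zc.png

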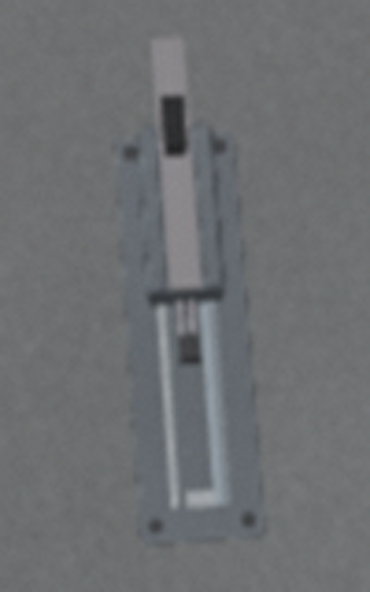

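View pics/zs.png

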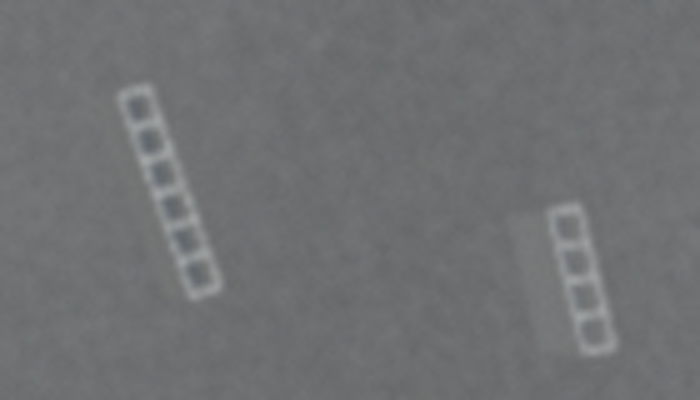

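Long strip outline corners in the zoom are about (117,90), (150,84), (223,290) and (190,299). The carriage base-plate bolts are at (131,151), (219,146), (155,525) and (248,520). I'll cast these as rays.

Run:
```python
from h import *
c=Cam('top0')
def un(p,s,o): return [(p[0]+.5)/s-.5+o[0],(p[1]+.5)/s-.5+o[1]]
for nm,q in [('long',[(117,90),(150,84),(223,290),(190,299)]),('short',[(547,208),(580,202),(616,349),(582,356)])]:
    W=np.array([c.at(*un(p,5,(400,260)),40)[:2] for p in q]); ax=(W[0]+W[1]-W[2]-W[3])/2
    print(nm,np.round(W,1).tolist(),W.mean(0).round(1),[np.linalg.norm(W[j]-W[(j+1)%4]).round(1) for j in range(4)],'ang',np.degrees(np.arctan2(ax[1],ax[0])).round(1))
B=np.array([c.at(*un(p,3.7,(270,170)),3)[:2] for p in [(131,151),(219,146),(248,520),(155,525)]])
ax=(B[0]+B[1]-B[2]-B[3])/2
print('bolts',B.round(1).tolist(),B.mean(0),[np.linalg.norm(B[j]-B[(j+1)%4]).round(1) for j in range(4)],np.degrees(np.arctan2(ax[1],ax[0])))
for z,p in [(67,(173,125)),(80,(173,125)),(54.5,(168,39)),(54.5,(181,290))]: print(p,c.at(*un(p,3.7,(270,170)),z).round(1))
print(c.p)
```

```text
long [[537.8, -139.3], [540.3, -151.5], [465.5, -177.1], [462.0, -165.0]] [ 501.4 -158.2] [np.float64(12.5), np.float64(79.0), np.float64(12.6), np.float64(80.0)] ang 18.8
short [[498.6, -296.4], [501.2, -308.5], [448.4, -319.1], [445.5, -306.7]] [ 473.4 -307.7] [np.float64(12.4), np.float64(53.8), np.float64(12.7), np.float64(54.1)] ang 11.1
bolts [[669.2, 85.5], [673.2, 38.2], [474.6, 18.4], [470.7, 66.5]] [571.93524523  52.14678901] [np.float64(47.4), np.float64(199.6), np.float64(48.2), np.float64(199.5)] 5.575679083448422
(173, 125) [667.4  62.1  67. ]
(173, 125) [664.   61.8  80. ]
(168, 39) [716.1  66.2  54.5]
(181, 290) [585.8  55.9  54.5]
[447.59329447  46.06543366 901.04012887]
```

```bash
cat >> h.py <<'E'
def plan(x,y,z,ang):
    """target TCP, world yaw (deg) of tool y axis, tool straight down"""
    o=env.get_obs(); p=np.array(o['tcp_pos']); Rm=R.from_rotvec(o['eef_rot'])
    a=np.radians(ang); Y=np.array([np.cos(a),np.sin(a),0]); Z=np.array([0,0,-1.]); T=np.column_stack([np.cross(Y,Z),Y,Z])
    d=Rm.inv().apply(np.array([x,y,z])-p)/25
    r=(Rm.inv()*R.from_matrix(T)).as_rotvec(degrees=True)/5
    print('t %.2f'%o['t'],'tcp',p.round(1),'yaw y',np.degrees(np.arctan2(*Rm.as_matrix()[[1,0],1])).round(2),'F',np.round(o['ft_force'],1),'gap',round(o['finger_gap'],1))
    print('shift',d.round(3),'turn',r.round(3))
E
python3 -c "
from h import *
plan(470,200,250,-10)
plan(501.4,-158.2,150,-71.2)"
```

```text
t 0.15 tcp [289.  609.5 199.3] yaw y 64.63 F [ 0.1 -0.7 -0.5] gap 85.4
shift [-13.559 -11.699  -2.012] turn [-1.3000e-02  1.1000e-02  1.4926e+01]
t 0.15 tcp [289.  609.5 199.3] yaw y 64.63 F [ 0.1 -0.7 -0.5] gap 85.4
shift [-20.833 -24.102   2.006] turn [-6.0000e-03  1.9000e-02  2.7166e+01]
```

```bash
python3 -m handwheel '[[85,-13.5,-11.7,-2,0,0,14.9],[85,-13.5,-11.7,-2,0,0,14.9],[85,-13.5,-11.7,-2,0,0,14.9],[85,-13.5,-11.7,-2,0,0,14.9],[85,-13.5,-11.7,-2,0,0,14.9],[85,-13.5,-11.7,-2,0,0,14.9],[85,-13.5,-11.7,-2,0,0,14.9],[85,-13.5,-11.7,-2,0,0,14.9]]' 30; python3 -c "
from h import *
plan(501.4,-158.2,160,-71.2)"
```

```text
t: 1.15
tcp_pos: [470.6, 196.2, 250.7]
eef_rot: [2.412, 2.011, 0.001]
ft_force: [-1.1, 0.9, 0.7]
finger_gap: 84.9
t 1.15 tcp [470.6 196.2 250.7] yaw y -10.37 F [-1.1  0.9  0.7] gap 84.9
shift [-13.723   3.761   3.633] turn [ 1.3000e-02 -7.0000e-03  1.2165e+01]
```

```bash
python3 -m handwheel '[[85,-13.7,3.8,3.6,0,0,12.2],[85,-13.7,3.8,3.6,0,0,12.2],[85,-13.7,3.8,3.6,0,0,12.2],[85,-13.7,3.8,3.6,0,0,12.2],[85,-13.7,3.8,3.6,0,0,12.2],[85,-13.7,3.8,3.6,0,0,12.2],[85,-13.7,3.8,3.6,0,0,12.2],[85,-13.7,3.8,3.6,0,0,12.2]]'; python3 -c "
from h import *
shot('wrist','w1.png')
plan(501.4,-158.2,160,-71.2)"
```

```text
t: 2.15
tcp_pos: [503.8, -151.5, 159.5]
eef_rot: [-3.097, -0.525, 0.001]
ft_force: [1.0, 0.2, 0.8]
finger_gap: 84.9
t 2.20 tcp [ 504.1 -150.9  159.8] yaw y -70.67 F [0.3 0.1 0.3] gap 85.0
shift [-0.197  0.241 -0.009] turn [-0.011  0.001  0.105]
```

View pics/w1.png

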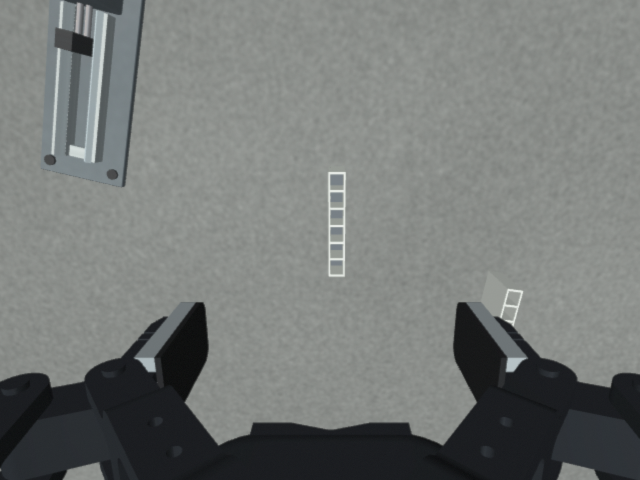

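The wrist view shows the long strip from (329,172) to (344,277), and the carriage's lip end at about (85,155). I'll mask the strip top for the precise pose.

```bash
cat >> h.py <<'E'
def striprect(f,box,z,thr=200,kk=21):
    c=Cam(f); x0,x1,y0,y1=box
    g=c.img.min(2); m=np.zeros_like(g); m[y0:y1,x0:x1]=(g[y0:y1,x0:x1]>thr)
    m=cv2.morphologyEx(m,cv2.MORPH_CLOSE,np.ones((kk,kk),np.uint8))
    n,l,st,_=cv2.connectedComponentsWithStats(m); i=1+np.argmax(st[1:,4])
    cs,_=cv2.findContours((l==i).astype(np.uint8),cv2.RETR_EXTERNAL,cv2.CHAIN_APPROX_NONE)
    r=cv2.minAreaRect(max(cs,key=len)); b=cv2.boxPoints(r)
    W=np.array([c.at(u,v,z)[:2] for u,v in b]); e=[np.linalg.norm(W[j]-W[(j+1)%4]) for j in range(4)]
    ax=(W[0]-W[1]+W[3]-W[2]) if e[0]>e[1] else (W[1]-W[2]+W[0]-W[3])
    if ax[0]<0: ax=-ax
    print('px',b.round(1).tolist(),'centre',W.mean(0).round(1),'edges',np.round(e,1),'ang',np.degrees(np.arctan2(ax[1],ax[0])).round(2))
E
python3 -c "
from h import *
for t in (170,200,220): striprect('w1',(310,365,155,295),40,t)
c=Cam('w1');print(c.p,c.R.round(3).tolist())
o=env.get_obs();print(c.px(o['tcp_pos']))
"
```

```text
px [[328.0, 172.0], [345.0, 172.0], [345.0, 276.0], [328.0, 276.0]] centre [ 501.5 -156.8] edges [11.9 77.6 12.8 77.6] ang 19.52
px [[329.0, 172.0], [345.0, 172.0], [345.0, 275.0], [329.0, 275.0]] centre [ 502. -157.] edges [11.2 76.8 12.  76.8] ang 19.54
px [[329.0, 172.0], [344.0, 172.0], [344.0, 275.0], [329.0, 275.0]] centre [ 501.9 -156.6] edges [10.5 76.8 11.2 76.8] ang 19.52
[ 568.43217986 -129.08916796  333.11929923] [[0.33, 0.909, 0.253], [-0.944, 0.319, 0.087], [-0.002, -0.267, 0.964]]
[329.39598633 280.74776735]
```

```bash
python3 -c "
from h import *
plan(501.7,-157,20,-70.6)"
```

```text
t 2.20 tcp [ 504.1 -150.9  159.8] yaw y -70.67 F [0.3 0.1 0.3] gap 85.0
shift [-0.169  0.205  5.591] turn [-0.011  0.001 -0.015]
```

```bash
python3 -m handwheel '[[40,-0.15,0.2,1,0,0,0],[40,-0.15,0.2,2.5,0,0,0],[40,-0.15,0.2,3.8,0,0,0],[40,-0.15,0.2,3.8,0,0,0],[40,-0.15,0.2,3.8,0,0,0],[40,-0.15,0.2,3.8,0,0,0]]'; python3 -c "
from h import *
shot('wrist','w2.png')
plan(501.7,-157,20,-70.6)"
```

```text
t: 2.95
tcp_pos: [503.1, -158.5, 66.5]
eef_rot: [3.097, 0.523, 0.004]
ft_force: [-0.9, -0.1, -1.0]
finger_gap: 39.9
t 3.00 tcp [ 502.9 -158.5   66.3] yaw y -70.83 F [-1.  -0.7  0.6] gap 39.7
shift [-0.03  -0.074  1.852] turn [ 0.009 -0.027 -0.046]
```

View pics/w2.png

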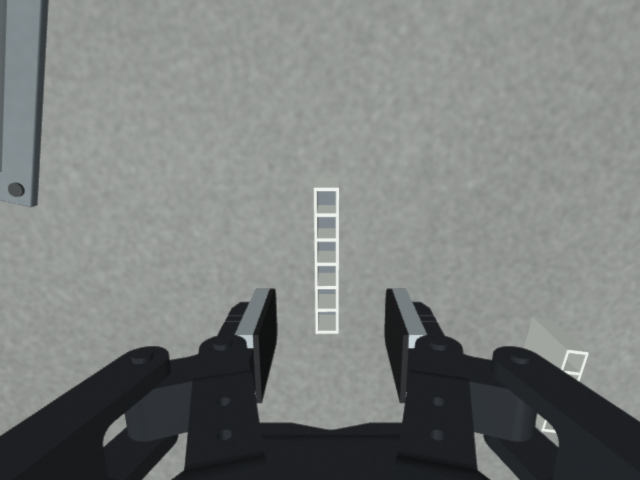

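```bash
python3 -c "
from h import *
for t in (170,200): striprect('w2',(300,355,175,345),40,t,25)
c=Cam('w2'); o=env.get_obs();print(c.px(o['tcp_pos']), c.px([501.7,-157,40]))
"
```

```text
px [[313.0, 187.0], [338.0, 187.0], [338.0, 333.0], [313.0, 333.0]] centre [ 501.6 -156.2] edges [12.1 78.  13.3 78. ] ang 19.04
px [[314.0, 188.0], [338.0, 188.0], [338.0, 333.0], [314.0, 333.0]] centre [ 501.5 -156.6] edges [11.6 77.5 12.8 77.5] ang 19.05
[330.57224641 281.70162181] [326.96381699 263.90669441]
```

```bash
python3 -m handwheel '[[40,-0.02,-0.09,0.9,0,0,0],[40,-0.02,-0.09,1.85,0,0,0],[40,-0.02,-0.09,1.85,0,0,0],[11,-0.02,-0.09,1.85,0,0,0],[8,-0.02,-0.09,1.85,0,0,0],[8,-0.02,-0.09,1.85,0,0,0],[8,-0.02,-0.09,1.85,0,0,0],[8,-0.02,-0.09,1.85,0,0,0]]' 25; python3 -c "
from h import *
shot('wrist','w3.png')
plan(501.6,-156.5,20,-70.9)"
```

```text
t: 4.0
tcp_pos: [500.7, -156.6, 18.8]
eef_rot: [-3.098, -0.522, -0.0]
ft_force: [-0.7, -0.2, 0.2]
finger_gap: 7.9
t 4.05 tcp [ 500.6 -156.7   18.8] yaw y -70.88 F [-0.1 -0.8  0. ] gap 8.1
shift [ 0.041  0.006 -0.048] turn [-0.    -0.001  0.005]
```

View pics/w3.png

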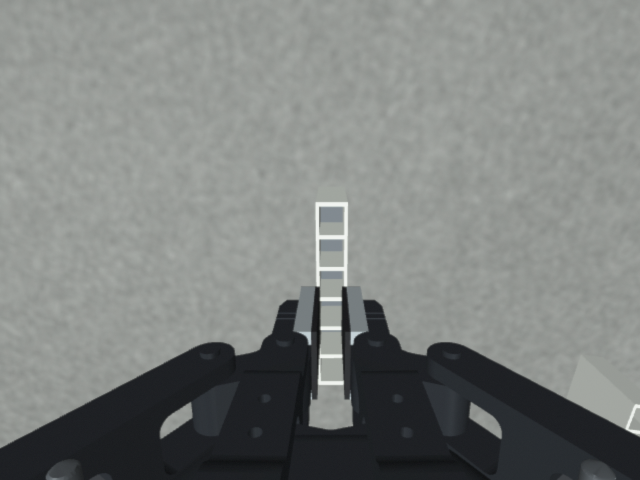

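The fingers sit either side of the strip, which runs from (332,203) to (332,384), but the gap reads the commanded 8 mm instead of 12. I'll close further and see where it stops.

```bash
python3 -m handwheel '[[4,0,0,-0.04,0,0,0],[0,0,0,-0.04,0,0,0],[0,0,0,-0.04,0,0,0]]' 25; python3 -c "
from h import *
shot('wrist','w4.png')
c=Cam('w4'); 
cv2.imwrite('pics/w4z.png',cv2.resize(c.img[180:420,250:410,::-1],None,fx=2.5,fy=2.5))"
```

```text
t: 4.42
tcp_pos: [500.6, -156.7, 19.7]
eef_rot: [-3.098, -0.522, 0.0]
ft_force: [0.6, 0.8, -1.3]
finger_gap: 0.0
```

View pics/w4z.png

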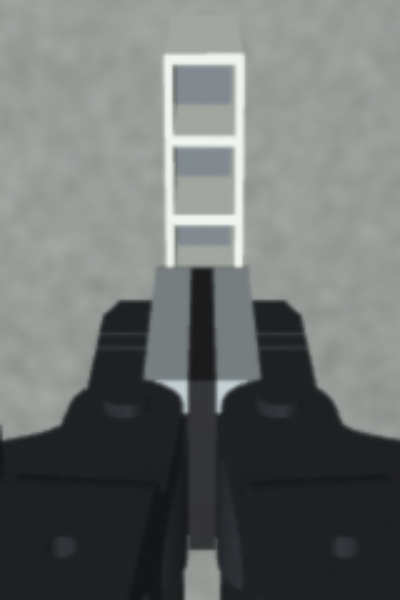

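```bash
python3 -c "
from h import *
c=Cam('w3'); a=np.radians(19.1)
for z in (40,20,0):
  for s in (-39,39):
    P=[501.6+s*np.cos(a),-156.5+s*np.sin(a),z]; print(z,s,c.px(P).round(1))
print(c.p, c.px([500.6,-156.7,18.8]))
shot('top','t5.png'); shot('scene','s5.png')
t=Cam('t5');cv2.imwrite('pics/t5z.png',cv2.resize(t.img[230:370,370:550,::-1],None,fx=4,fy=4))
t=Cam('s5');cv2.imwrite('pics/s5z.png',cv2.resize(t.img[150:310,110:310,::-1],None,fx=3.5,fy=3.5))
"
```

```text
40 -39 [330.8 384.5]
40 39 [331.1 201.7]
20 -39 [330.8 358.5]
20 39 [331.1 192.9]
0 -39 [330.8 337.3]
0 39 [331.  185.9]
[ 565.11925857 -134.28806832  192.45615372] [330.60640715 281.53942981]
```

View pics/s5z.png

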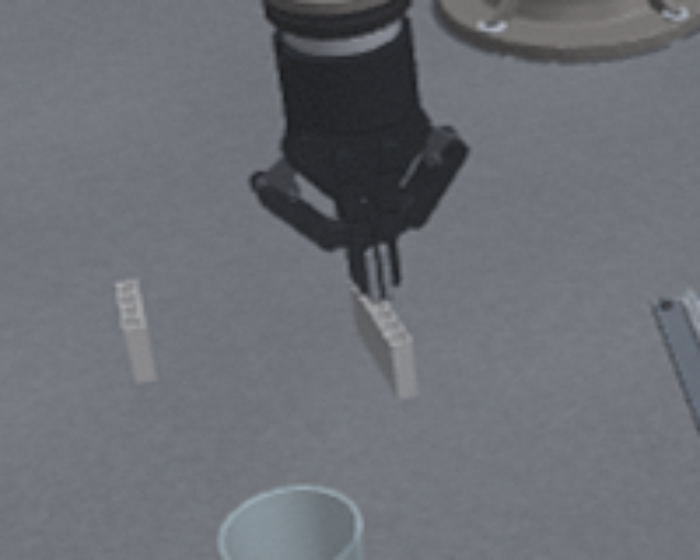

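View pics/t5z.png

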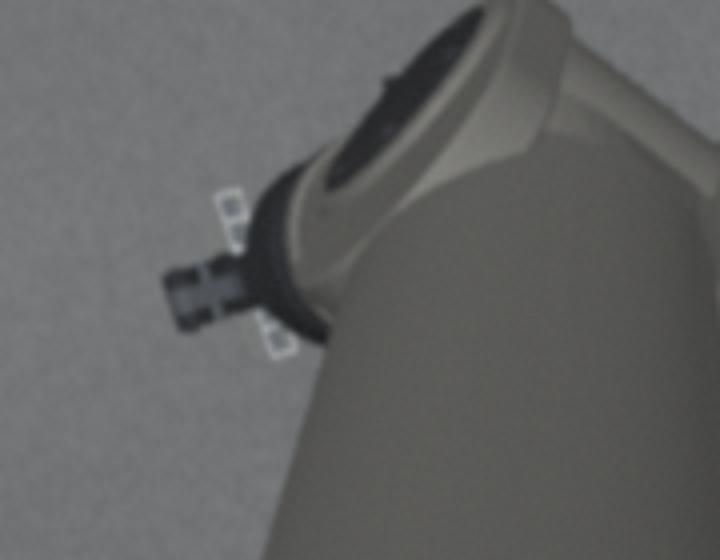

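```bash
python3 -c "
from h import *
c=Cam('w4'); s=Cam('s5'); o=env.get_obs(); p=o['tcp_pos']; X=R.from_rotvec(o['eef_rot']).as_matrix()[:,0]
print(p,X)
for z in (19.7,30,40,50,60,70):
  P=np.array([p[0],p[1],z]); q=P+11*X
  print(z,c.px(q).round(1),((s.px(P)-[110,150])*3.5).round(0),((s.px(q)-[110,150])*3.5).round(0))
for P in ([501.6,-156.5,40],[538.5,-143.7,40],[538.5,-143.7,0]): print(((s.px(P)-[110,150])*3.5).round(0))
"
```

```text
[ 500.57666296 -156.67774241   19.71117149] [ 9.44789513e-01  3.27677852e-01 -3.66709937e-05]
19.7 [330.6 258. ] [384. 336.] [390. 346.]
30 [330.5 265.8] [382. 323.] [388. 332.]
40 [330.5 274.2] [380. 309.] [386. 318.]
50 [330.5 283.8] [378. 295.] [384. 304.]
60 [330.5 294.6] [376. 281.] [382. 291.]
70 [330.5 306.9] [374. 267.] [380. 276.]
[380. 310.]
[402. 344.]
[409. 398.]
```

```bash
python3 -c "
from h import *
s=Cam('scene0'); c=Cam('wrist0')
Y=np.array([.4285,.9036,0]); X=np.array([-.9036,.4285,0])
for z in (200,213,230,245,260):
  P=np.array([289,609.5,z]); print(z,s.px(P).round(1),s.px(P+42.5*Y).round(1),s.px(P-42.5*Y).round(1),'wrist',c.px(P+42.5*Y+11*X).round(1),c.px(P-42.5*Y+11*X).round(1))
cv2.imwrite('pics/s0z.png',cv2.resize(s.img[0:120,480:640,::-1],None,fx=5,fy=5))
"
```

```text
200 [532.8 107.1] [551.5 108.9] [514.3 105.3] wrist [426.5 255.6] [231.4 255.4]
213 [534.  101.9] [552.9 103.7] [515.4 100.1] wrist [433.6 265.5] [224.1 265.3]
230 [535.6  94.9] [554.7  96.7] [516.9  93.2] wrist [444.7 280.8] [212.6 280.6]
245 [537.1  88.7] [556.3  90.4] [518.2  87. ] wrist [456.6 297.4] [200.2 297.1]
260 [538.6  82.4] [558.   84.1] [519.6  80.8] wrist [471.3 317.9] [184.9 317.6]
```

View pics/s0z.png

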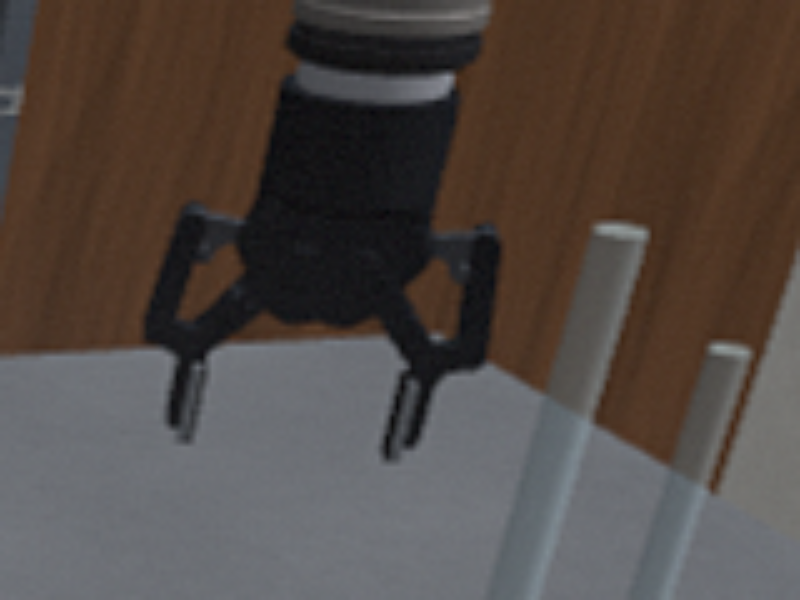

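The fingers shut above the strip. Both the scene and wrist views, now and at the start pose, put the real fingertips about 32 mm higher than the reported TCP. Nothing was touched. I'll open and go about 31 mm lower in steps.

```bash
python3 -m handwheel '[[30,0.04,0,0,0,0,0],[30,0.04,0,0,0,0,0],[30,0.04,0,0.4,0,0,0],[30,0.04,0,0.8,0,0,0],[30,0.04,0,1.24,0,0,0],[30,0.04,0,1.24,0,0,0]]' 25; python3 -c "
from h import *
shot('wrist','w6.png')
shot('scene','s6.png')
t=Cam('s6');cv2.imwrite('pics/s6z.png',cv2.resize(t.img[180:280,170:270,::-1],None,fx=6,fy=6))
plan(501.6,-156.5,-12,-70.9)
"
```

```text
t: 5.32
tcp_pos: [500.6, -156.2, -12.4]
eef_rot: [-3.097, -0.522, 0.003]
ft_force: [0.1, 0.1, -0.8]
finger_gap: 30.0
t 5.42 tcp [ 501.4 -156.5  -11.5] yaw y -70.89 F [ 1.4  0.4 -0.3] gap 30.0
shift [0.009 0.003 0.021] turn [-0.002  0.006  0.002]
```

View pics/w6.png

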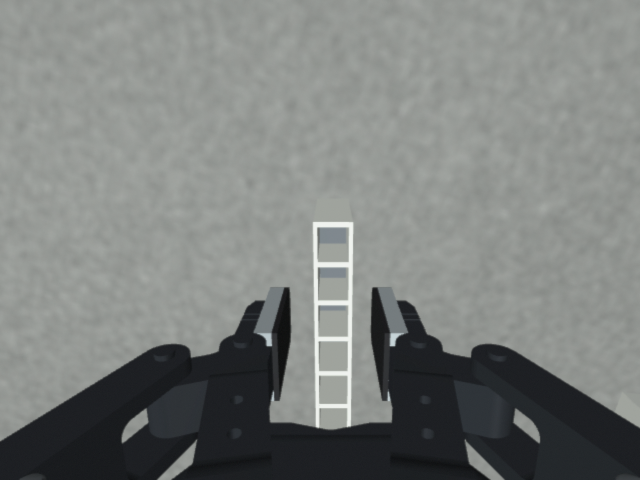

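View pics/s6z.png

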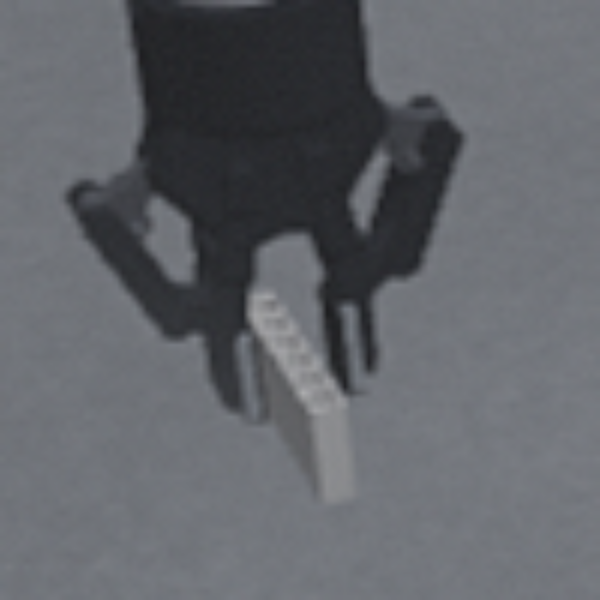

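Now the fingers straddle the strip (column 333, pads at 290 and 372). Closing gently.

```bash
python3 -m handwheel '[[12,0,0,0,0,0,0],[5,0,0,0,0,0,0],[5,0,0,0,0,0,0],[5,0,0,0,0,0,0]]' 30; python3 -c "
from h import *
shot('wrist','w7.png')
plan(501.6,-156.5,60,-70.9)
"
```

```text
t: 5.92
tcp_pos: [501.8, -156.5, -11.0]
eef_rot: [3.098, 0.522, 0.001]
ft_force: [-0.3, 0.2, 3.6]
finger_gap: 11.5
t 5.97 tcp [ 501.9 -156.5  -10.9] yaw y -70.88 F [-0.4  0.   4.1] gap 11.1
shift [-9.000e-03 -2.000e-03 -2.837e+00] turn [ 0.003 -0.007  0.004]
```

View pics/w7.png

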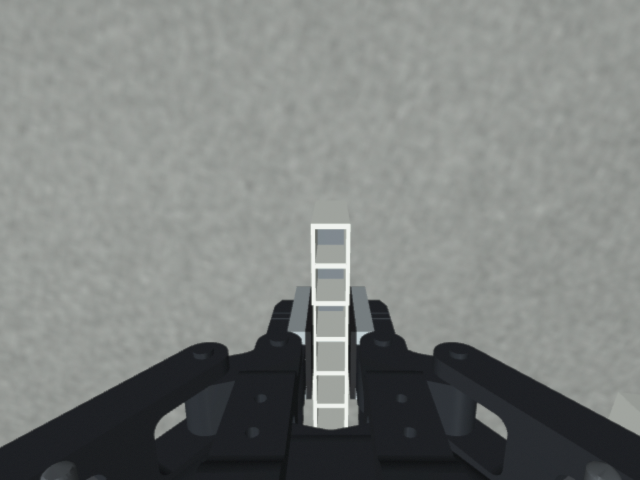

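```bash
python3 -m handwheel '[[5,0,0,-0.8,0,0,0],[5,0,0,-2.4,0,0,0],[5,0,0,-2.8,0,0,0],[5,0,0,-2.8,0,0,0]]' 30; python3 -c "
from h import *
plan(511.7,46.3,59,-84.4)
"
```

```text
t: 6.48
tcp_pos: [501.8, -156.1, 58.9]
eef_rot: [-3.098, -0.523, -0.001]
ft_force: [-0.2, 0.7, -0.2]
finger_gap: 11.4
t 6.47 tcp [ 501.8 -156.1   58.9] yaw y -70.84 F [-0.2  0.7 -0.2] gap 11.4
shift [ 3.031e+00 -7.517e+00 -3.000e-03] turn [-0.    -0.011  2.711]
```

```bash
python3 -m handwheel '[[5,0.8,-2,0,0,0,0.7],[5,1.6,-4,0,0,0,1.4],[5,2.4,-6,0,0,0,2.1],[5,3,-7.5,0,0,0,2.7],[5,3,-7.5,0,0,0,2.7],[5,3,-7.5,0,0,0,2.7],[5,3,-7.5,0,0,0,2.7]]' 30; python3 -c "
from h import *
shot('wrist','w8.png')
shot('scene','s8.png')
t=Cam('s8');cv2.imwrite('pics/s8z.png',cv2.resize(t.img[160:310,240:390,::-1],None,fx=4,fy=4))
plan(511.7,46.3,59,-84.4)
"
```

```text
t: 7.35
tcp_pos: [510.5, 43.7, 58.4]
eef_rot: [3.137, 0.15, -0.001]
ft_force: [0.3, -0.3, -0.4]
finger_gap: 11.3
t 7.45 tcp [510.8  44.   58.7] yaw y -84.5 F [ 0.6 -0.7 -0.2] gap 11.2
shift [ 0.045 -0.09  -0.013] turn [ 0.003  0.002 -0.02 ]
```

View pics/w8.png

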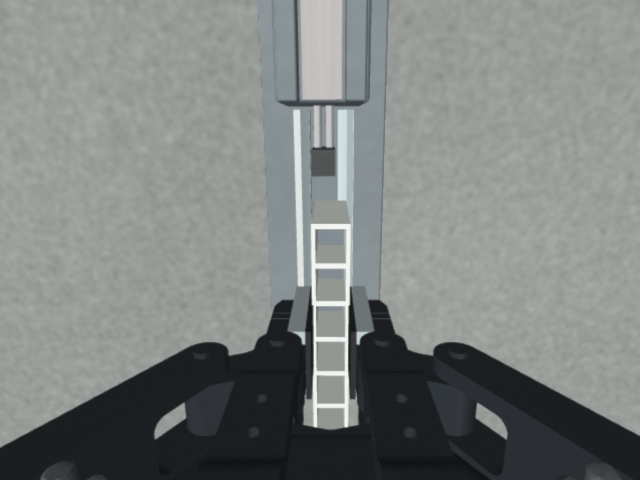

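View pics/s8z.png

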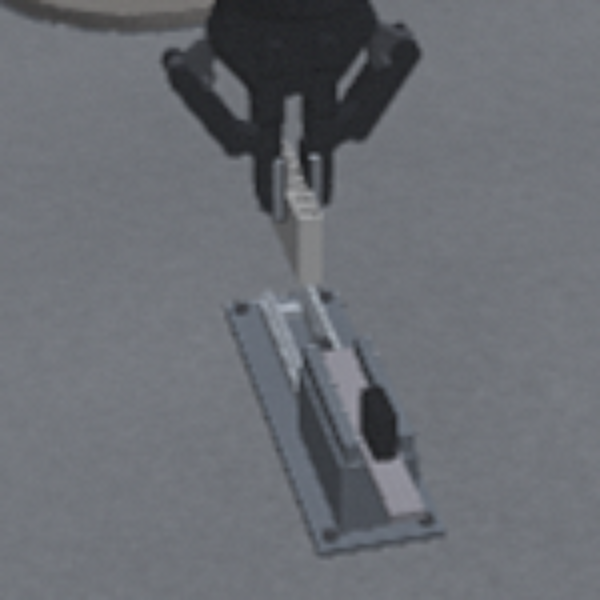

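```bash
python3 -c "
from h import *
c=Cam('w8');cv2.imwrite('pics/w8z.png',cv2.resize(c.img[0:240,250:400,::-1],None,fx=2.5*1.0,fy=2.5,interpolation=cv2.INTER_CUBIC))
for r in (20,60,120,160,200,250):
  print(r,[ (260+i, c.img[r,260+i].tolist()) for i in range(0,0)], c.img[r,255:395].mean(1).astype(int).tolist())
"
```

```text
20 [] [153, 151, 148, 140, 153, 152, 151, 151, 151, 149, 149, 149, 147, 147, 147, 146, 142, 128, 136, 133, 144, 144, 144, 144, 144, 144, 144, 145, 146, 145, 146, 146, 146, 146, 147, 147, 148, 145, 132, 108, 81, 67, 89, 138, 146, 162, 187, 190, 191, 192, 194, 194, 193, 192, 192, 191, 193, 192, 193, 194, 194, 194, 195, 195, 196, 196, 195, 194, 192, 192, 193, 193, 194, 195, 195, 193, 192, 190, 190, 190, 191, 191, 192, 193, 192, 192, 185, 158, 145, 139, 121, 113, 141, 144, 144, 144, 144, 144, 144, 145, 145, 145, 145, 145, 145, 147, 146, 147, 147, 146, 137, 113, 100, 113, 103, 95, 124, 142, 144, 144, 144, 144, 144, 145, 145, 145, 144, 145, 144, 144, 143, 134, 120, 150, 153, 151, 150, 149, 149, 150]
60 [] [151, 151, 150, 151, 148, 132, 143, 146, 147, 146, 146, 146, 145, 145, 145, 146, 146, 145, 140, 128, 142, 139, 144, 146, 146, 146, 146, 146, 145, 145, 145, 146, 145, 144, 144, 144, 144, 144, 143, 132, 108, 80, 69, 97, 139, 146, 161, 186, 190, 191, 191, 193, 193, 193, 193, 192, 192, 193, 192, 192, 193, 192, 193, 194, 195, 196, 195, 194, 193, 193, 193, 193, 193, 194, 194, 193, 191, 190, 190
[... 2413 characters left out ...]
[153, 154, 152, 153, 153, 155, 156, 157, 158, 157, 157, 157, 154, 151, 143, 143, 144, 145, 145, 145, 145, 144, 144, 143, 143, 144, 143, 144, 144, 144, 144, 144, 145, 145, 145, 144, 144, 144, 143, 142, 144, 160, 210, 226, 227, 227, 227, 218, 169, 147, 143, 142, 143, 145, 148, 163, 214, 241, 243, 236, 179, 125, 143, 147, 148, 147, 148, 147, 148, 147, 148, 147, 148, 147, 147, 148, 147, 148, 148, 148, 147, 147, 148, 147, 147, 148, 148, 147, 148, 154, 181, 223, 242, 243, 238, 204, 184, 187, 150, 143, 143, 144, 144, 145, 146, 145, 146, 145, 145, 144, 144, 144, 144, 144, 144, 145, 145, 145, 145, 145, 144, 145, 144, 144, 139, 119, 132, 151, 153, 154, 154, 155, 155, 155, 154, 154, 154, 153, 153, 154]
```

View pics/w8z.png

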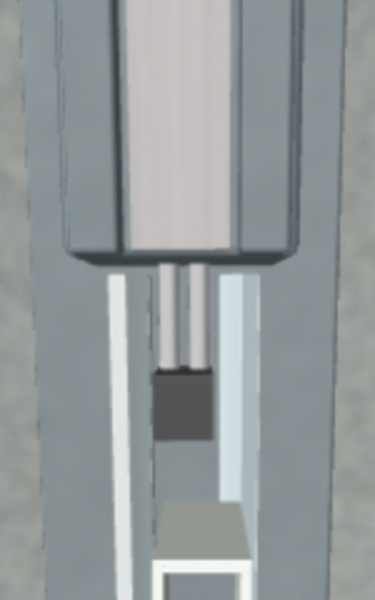

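```bash
python3 -c "
from h import *
c=Cam('w8')
def mid(l,r,v,z):
  a,b=c.at(l,v,z),c.at(r,v,z); print('z',z,'w',np.linalg.norm(a-b).round(2),'mid',((a+b)/2)[:2].round(2)); return ((a+b)/2)[:2]
m1=mid(301,341.3,20,54.5); m2=mid(301.8,341.2,60,54.5); mf=mid(310.7,334.8,160,39); mt=mid(310.7,334.8,175.8,39)
b1=mid(258.2,387.2,20,6); b2=mid(267.5,382,200,6); b3=mid(269,380,250,6)
w=mid(292.9,354,120,22);w2=mid(295,353,200,22)
m3=mid(311,350,226,109.7)
for a,b in((m1,mf),(b2,b1),(b3,b1),(w2,w)):
  d=a-b if a[0]>b[0] else b-a; print(np.degrees(np.arctan2(d[1],d[0])))
a=np.radians(5.6);e=np.array([np.cos(a),np.sin(a)]);n=np.array([-e[1],e[0]])
for k in (m1,m2,mf,mt,b1,b2,b3,w,w2,m3): d=k-np.array([539.6,49.0]); print((d@e).round(2),(d@n).round(2))
print(env.get_obs()['tcp_pos'])
"
```

```text
z 54.5 w 15.58 mid [616.1   57.75]
z 54.5 w 15.59 mid [601.82  56.32]
z 39 w 11.03 mid [561.63  52.4 ]
z 39 w 11.14 mid [554.45  51.74]
z 6 w 63.48 mid [626.43  58.96]
z 6 w 62.94 mid [537.23  49.64]
z 6 w 63.07 mid [508.58  47.12]
z 22 w 29.67 mid [579.25  53.98]
z 22 w 29.62 mid [540.12  50.09]
z 109.7 w 11.8 mid [548.44  47.58]
5.609093635816013
5.966663423562981
5.74144124519981
5.6836154591654955
76.99 1.24
62.64 1.21
22.26 1.24
15.05 1.28
87.39 1.44
-2.29 0.87
-31.05 1.15
39.95 1.09
0.63 1.03
8.66 -2.28
[510.7996948   43.9528546   58.66616022]
```

Rail, walls, base plate and follower all agree: the axis is at 5.65°, with the follower face 6.4 mm ahead of the strip's end and the strip 3.4 mm too far to the right. I'll correct sideways and lower to just above the walls.

```bash
python3 -m handwheel '[[5,0,-0.13,0.2,0,0,0],[5,0,-0.13,0.8,0,0,0],[5,0,-0.13,1.5,0,0,0],[5,0,-0.13,1.8,0,0,0],[5,0,-0.13,1.8,0,0,0],[5,0,-0.13,1.8,0,0,0]]' 30; python3 -c "
from h import *
c=shot('wrist','w9.png')
c=Cam('w9');cv2.imwrite('pics/w9z.png',cv2.resize(c.img[0:440,250:400,::-1],None,fx=1.35,fy=1.35,interpolation=cv2.INTER_CUBIC))
a=np.radians(5.65);e=np.array([np.cos(a),np.sin(a)]);n=np.array([-e[1],e[0]])
p=np.array(env.get_obs()['tcp_pos']);d=p[:2]-(np.array([539.6,49])-.95*e+1.15*n);print(d@e,d@n)
plan(*p,-84.35)
for r in (40,120,160,200,260): print(r,c.img[r,255:405].mean(1).astype(int).tolist())
"
```

```text
t: 8.2
tcp_pos: [510.9, 48.4, 13.9]
eef_rot: [3.138, 0.154, 0.001]
ft_force: [-0.1, -0.8, -0.3]
finger_gap: 11.2
-27.531375451285555 1.2328266117911972
t 8.25 tcp [511.   48.6  14.1] yaw y -84.38 F [-0.7  0.1 -0.8] gap 11.1
shift [0. 0. 0.] turn [-0.001 -0.008 -0.006]
40 [148, 145, 145, 145, 145, 145, 145, 146, 144, 145, 144, 145, 145, 144, 144, 140, 127, 139, 135, 144, 146, 146, 147, 146, 146, 145, 146, 146, 146, 146, 145, 146, 146, 146, 146, 145, 145, 145, 144, 145, 145, 146, 143, 137, 119, 100, 77, 66, 86, 137, 142, 143, 151, 177, 188, 190, 191, 192, 193, 194, 194, 194, 193, 193, 192, 192, 192, 193, 193, 194, 193, 194, 194, 193, 193, 195, 195, 196, 196, 196, 194, 195, 194, 194, 194, 194, 194, 194, 195, 195, 194, 194, 192, 191, 190, 189, 191, 191, 192, 193, 194, 193, 194, 193, 193, 192, 188, 174, 147, 144, 139, 119, 102, 102, 118, 143, 146, 146, 146, 147, 146, 145, 146, 146, 145, 145, 145, 145, 146, 145, 146, 146, 145, 145, 145, 145, 145, 145, 145, 140, 121, 102, 84, 97, 138, 145, 145, 145, 145, 145]
120 [146, 145, 142, 132, 141, 142, 142, 143, 143, 144, 143, 143, 143, 144, 144, 14
[... 2206 characters left out ...]
 147, 142, 141, 141, 141, 143, 142, 142, 142, 141, 142, 141, 142, 142, 141, 141, 141, 141, 142, 142, 143, 143, 143, 144, 144, 144, 144, 145, 145, 143, 143, 144, 144, 151, 184, 225, 228, 227, 228, 228, 227, 220, 173, 147, 145, 159, 215, 241, 243, 237, 195, 153, 149, 148, 149, 149, 149, 148, 149, 149, 148, 149, 148, 148, 148, 148, 148, 149, 148, 148, 149, 148, 149, 148, 148, 148, 149, 149, 148, 150, 175, 232, 243, 244, 240, 223, 221, 222, 223, 221, 219, 218, 217, 217, 218, 216, 198, 182, 180, 180, 180, 180, 179, 173, 147, 143, 143, 143, 143, 143, 143, 144, 143, 144, 145, 145, 145, 146, 145, 146, 146, 145, 145, 145, 144, 144, 144, 142, 142, 141, 141, 140, 141, 141, 140, 140, 136, 118, 137, 156]
```

View pics/w9.png

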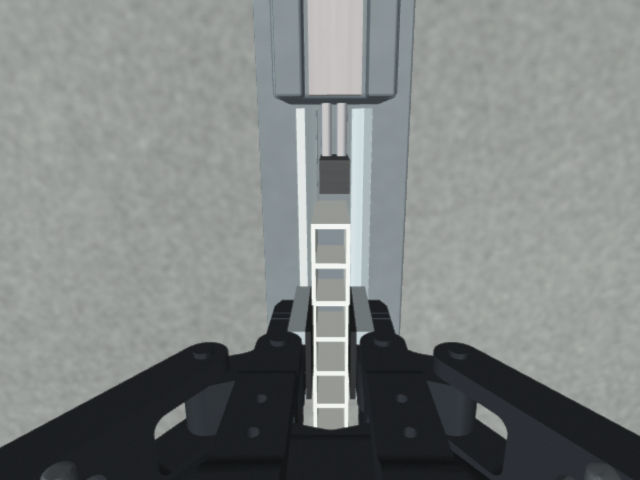

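```bash
cat >> h.py <<'E'
A=np.radians(5.65);EX=np.array([np.cos(A),np.sin(A)]);EY=np.array([-EX[1],EX[0]]); O=np.array([539.6,49])-.95*EX+1.15*EY
def mid(c,l,r,v,z):
  a,b=c.at(l,v,z),c.at(r,v,z); m=((a+b)/2)[:2]-O; print('z',z,'w',np.linalg.norm(a-b).round(2),'carriage x,y',(m@EX).round(2),(m@EY).round(2))
E
python3 -c "
from h import *
c=Cam('w9')
mid(c,307.6,362.2,40,54.5)
mid(c,318.5,349.5,160,39);mid(c,319,349.7,193.5,39)
mid(c,295.5,371.8,120,22); mid(c,297.7,370.5,200,22)
mid(c,310.8,350,226,65.1);mid(c,310.5,350,260,65.1); mid(c,313,348,405,65.1)
"
```

```text
z 54.5 w 16.01 carriage x,y 63.89 0.05
z 39 w 10.92 carriage x,y 27.85 0.11
z 39 w 11.04 carriage x,y 15.96 -0.04
z 22 w 29.21 carriage x,y 41.51 0.15
z 22 w 29.31 carriage x,y 10.51 -0.1
z 65.1 w 11.87 carriage x,y 10.35 1.37
z 65.1 w 12.24 carriage x,y -0.49 1.42
z 65.1 w 12.02 carriage x,y -52.92 1.34
```

```bash
python3 -m handwheel '[[5,0,0.055,0,0,0,0],[5,0,0.055,0,0,0,0],[5,0,0.055,0.2,0,0,0],[5,0,0.055,0.42,0,0,0],[5,0,0.055,0.42,0,0,0],[5,0,0.055,0.42,0,0,0]]' 30; python3 -c "
from h import *
c=shot('wrist','w10.png')
c=Cam('w10');p=np.array(env.get_obs()['tcp_pos']);d=p[:2]-O;print(d@EX,d@EY)
plan(*p,-84.35)
for r in (160,200,260): print(r,c.img[r,290:380].mean(1).astype(int).tolist())
print(c.img[150:240,334].mean(1).astype(int).tolist())
"
```

```text
t: 9.0
tcp_pos: [510.7, 47.1, 3.1]
eef_rot: [3.138, 0.154, -0.0]
ft_force: [-0.6, -0.1, -1.7]
finger_gap: 11.2
-27.891281482294854 -0.17839291672454885
t 9.05 tcp [510.8  47.1   3.2] yaw y -84.38 F [-0.2 -0.9 -0.5] gap 11.1
shift [0. 0. 0.] turn [ 0.001  0.    -0.006]
160 [152, 184, 226, 229, 229, 229, 229, 229, 228, 221, 171, 148, 144, 143, 144, 145, 146, 146, 147, 149, 147, 147, 146, 114, 126, 85, 54, 51, 49, 49, 50, 49, 50, 51, 50, 50, 50, 50, 50, 49, 50, 51, 50, 49, 50, 50, 50, 49, 50, 50, 50, 50, 50, 50, 51, 51, 68, 112, 154, 186, 217, 222, 223, 222, 220, 220, 220, 219, 217, 217, 219, 216, 193, 182, 181, 181, 182, 182, 182, 179, 168, 147, 145, 145, 144, 144, 145, 144, 144, 144]
200 [142, 147, 181, 225, 228, 228, 228, 228, 228, 228, 220, 170, 147, 143, 143, 144, 145, 146, 145, 148, 149, 147, 140, 120, 126, 141, 145, 146, 146, 146, 146, 145, 144, 145, 146, 146, 146, 145, 146, 146, 146, 145, 145, 145, 146, 145, 145, 146, 145, 146, 146, 145, 145, 145, 145, 144, 140, 145, 167, 208, 221, 223, 223, 222, 220, 219, 219, 218, 217, 218, 217, 199, 183, 181, 180, 180, 180, 180, 178, 166, 145
[... 212 characters left out ...]
149, 149, 149, 149, 149, 149, 149, 148, 149, 149, 149, 149, 149, 149, 148, 149, 149, 149, 149, 149, 149, 149, 151, 176, 232, 243, 244, 241, 230, 224, 222, 221, 219, 218, 217, 217, 219, 217, 199, 182, 181, 180, 180, 180, 181, 179, 170, 147, 143, 143, 144, 143, 143, 143, 144, 144, 145, 144]
[179, 179, 178, 178, 179, 175, 168, 101, 58, 50, 50, 54, 82, 87, 87, 85, 85, 84, 84, 85, 84, 85, 84, 84, 82, 83, 83, 83, 83, 83, 84, 84, 85, 83, 83, 83, 82, 82, 84, 84, 84, 83, 83, 83, 83, 83, 83, 89, 124, 140, 146, 149, 149, 149, 150, 149, 148, 149, 149, 149, 149, 148, 149, 149, 149, 149, 149, 149, 149, 149, 149, 149, 149, 166, 238, 244, 244, 244, 241, 171, 142, 140, 140, 139, 140, 140, 140, 139, 139, 140]
```

View pics/w10.png

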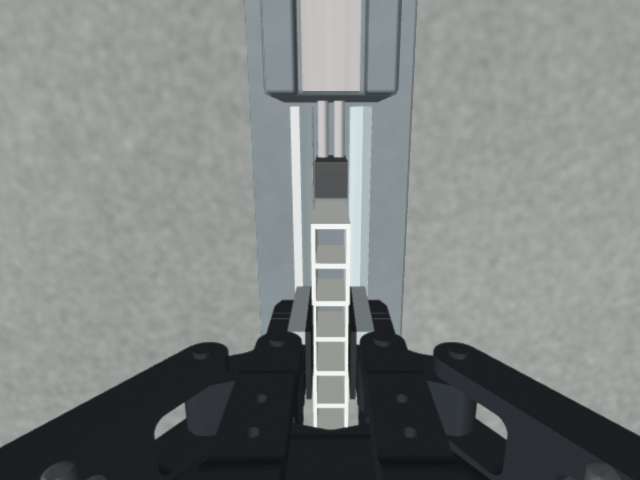

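```bash
python3 -c "
from h import *
c=Cam('w10')
mid(c,314.8,346.6,160,39);mid(c,315,347.5,197.5,39)
mid(c,292.2,371,200,22)
mid(c,310.8,350,226,54.2);mid(c,310.5,350,260,54.2); 
"
```

```text
z 39 w 10.38 carriage x,y 28.48 0.01
z 39 w 10.87 carriage x,y 16.1 -0.18
z 22 w 29.66 carriage x,y 12.17 -0.34
z 54.2 w 11.88 carriage x,y 10.04 0.1
z 54.2 w 12.25 carriage x,y -0.81 0.14
```

Centred within 0.3 mm, strip end 6 mm short of the follower. Now push slowly.

```bash
python3 -m handwheel '[[5,0.1,0.01,0,0,0,0],[5,0.2,0.01,0,0,0,0],[5,0.28,0.01,0,0,0,0],[5,0.36,0.01,0,0,0,0],[5,0.44,0.01,0,0,0,0],[5,0.5,0.01,0,0,0,0],[5,0.5,0.01,0,0,0,0]]' 30; python3 -c "
from h import *
c=shot('wrist','w11.png')
p=np.array(env.get_obs()['tcp_pos']);d=p[:2]-O;print(d@EX,d@EY, p[2], env.get_obs()['ft_force'])
"
```

```text
t: 9.93
tcp_pos: [522.3, 48.1, 3.0]
eef_rot: [-3.138, -0.154, 0.003]
ft_force: [-5.7, -0.5, 2.5]
finger_gap: 11.1
-16.444833929066895 -0.29340945884875513 2.9980195565705166 [-5.84008982 -0.91553353  3.14080856]
```

View pics/w11.png

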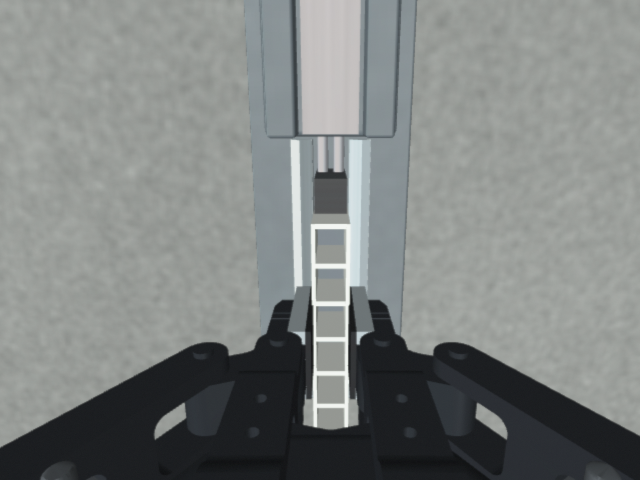

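```bash
python3 -m handwheel '[[5,0.06,0,0,0,0,0],[5,0.12,0,0,0,0,0],[5,0.18,0,0,0,0,0],[5,0.24,0,0,0,0,0],[5,0.3,0,0,0,0,0],[5,0.33,0,0,0,0,0],[5,0.33,0,0,0,0,0]]' 30; python3 -c "
from h import *
c=shot('wrist','w12.png')
p=np.array(env.get_obs()['tcp_pos']);d=p[:2]-O;print(d@EX,d@EY, p[2], env.get_obs()['ft_force'])
plan(*p,-84.35)
c=Cam('w12'); print(c.img[150:240,332].mean(1).astype(int).tolist()); print(c.img[205,290:380].mean(1).astype(int).tolist())
"
```

```text
t: 10.85
tcp_pos: [529.2, 48.8, 2.8]
eef_rot: [-3.137, -0.154, 0.007]
ft_force: [-8.7, -1.4, 5.5]
finger_gap: 11.1
-9.416426947621586 -0.2874730489755479 2.8110378866123 [-8.20417981  0.26133646  5.29207424]
t 10.90 tcp [529.2  48.8   2.8] yaw y -84.38 F [-8.2  0.3  5.3] gap 11.6
shift [0. 0. 0.] turn [-0.008  0.048 -0.005]
[195, 195, 195, 195, 195, 194, 195, 195, 190, 147, 129, 144, 147, 147, 147, 148, 147, 145, 124, 82, 68, 67, 53, 50, 51, 50, 50, 49, 55, 82, 86, 86, 86, 84, 84, 84, 85, 85, 84, 84, 83, 83, 82, 84, 84, 83, 83, 84, 84, 84, 84, 83, 83, 83, 83, 83, 83, 83, 83, 82, 83, 83, 83, 92, 140, 148, 148, 148, 149, 148, 148, 148, 149, 164, 237, 244, 244, 244, 241, 190, 146, 139, 139, 139, 139, 139, 139, 139, 139, 139]
[145, 162, 211, 227, 228, 229, 229, 228, 228, 225, 203, 153, 144, 143, 143, 144, 146, 145, 147, 147, 147, 149, 149, 108, 106, 86, 83, 83, 82, 84, 83, 83, 82, 82, 83, 83, 83, 82, 84, 83, 83, 82, 83, 83, 83, 83, 83, 83, 83, 83, 83, 83, 83, 83, 83, 84, 97, 141, 184, 216, 221, 222, 222, 220, 219, 219, 218, 216, 218, 219, 214, 185, 181, 181, 181, 181, 181, 180, 179, 169, 147, 143, 144, 144, 144, 143, 144, 144, 144, 144]
```

View pics/w12.png

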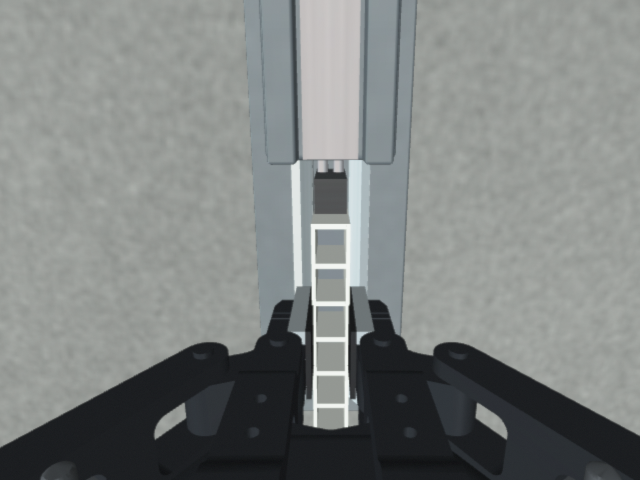

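```bash
python3 -m handwheel '[[5,0.03,0,0,0,0,0],[5,0.06,0,0,0,0,0],[5,0.06,0,0,0,0,0],[5,0.06,0,0,0,0,0]]' 30; python3 -c "
from h import *
c=shot('wrist','w13.png')
p=np.array(env.get_obs()['tcp_pos']);d=p[:2]-O;print(d@EX,d@EY, p[2], env.get_obs()['ft_force'])
c=Cam('w12'); mid(c,313.5,347,213.4,39);mid(c,310.8,350,226,53.8)
c=Cam('w13'); mid(c,313.5,347,213.4,39);mid(c,310.8,350,226,53.8)
print(c.img[200:240,332].mean(1).astype(int).tolist())
c=shot('scene','s13.png')
t=Cam('s13');cv2.imwrite('pics/s13z.png',cv2.resize(t.img[180:310,260:370,::-1],None,fx=4.5,fy=4.5))
"
```

```text
t: 11.4
tcp_pos: [530.4, 48.9, 2.8]
eef_rot: [-3.137, -0.154, 0.007]
ft_force: [-9.3, -1.0, 5.3]
finger_gap: 11.6
-8.150653481484312 -0.26731389695263336 2.781615023193046 [-8.64645761 -0.69964576  5.95064052]
z 39 w 11.28 carriage x,y 29.5 -0.02
z 53.8 w 11.88 carriage x,y 28.84 -0.09
z 39 w 11.28 carriage x,y 30.74 -0.02
z 53.8 w 11.87 carriage x,y 30.09 -0.09
[84, 83, 82, 83, 84, 83, 83, 83, 82, 83, 83, 83, 83, 92, 140, 148, 148, 148, 148, 148, 148, 148, 148, 165, 237, 244, 244, 244, 241, 189, 147, 140, 139, 139, 139, 140, 139, 140, 139, 139]
```

View pics/s13z.png

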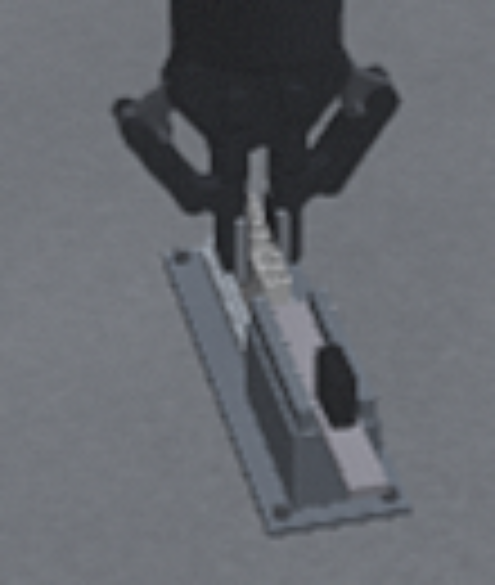

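Strip end at about x = 30 mm, so its rear clears the lip by about 1.5–2 mm. Lowering slowly.

```bash
python3 -m handwheel '[[5,0,0,0.06,0,0,0],[5,0,0,0.12,0,0,0],[5,0,0,0.18,0,0,0],[5,0,0,0.24,0,0,0],[5,0,0,0.28,0,0,0],[5,0,0,0.28,0,0,0]]' 30; python3 -c "
from h import *
p=np.array(env.get_obs()['tcp_pos']);d=p[:2]-O;print(d@EX,d@EY, p[2], env.get_obs()['ft_force'])
"
```

```text
t: 12.25
tcp_pos: [530.2, 48.9, -4.4]
eef_rot: [-3.137, -0.154, 0.008]
ft_force: [-9.2, -1.3, 3.6]
finger_gap: 11.5
-8.394666194397306 -0.37401328713453225 -4.390449566535503 [-9.23233778 -1.33443344  3.63686195]
```

```bash
python3 -m handwheel '[[5,0,0,0.02,0,0,0],[5,0,0,0.05,0,0,0],[5,0,0,0.05,0,0,0]]' 30;python3 -m handwheel '[[5,0,0,0.03,0,0,0],[5,0,0,0.03,0,0,0]]' 30; python3 -c "
from h import *
p=np.array(env.get_obs()['tcp_pos']);d=p[:2]-O;print(d@EX,d@EY, p[2], env.get_obs()['ft_force'])
shot('wrist','w14.png')
"
```

```text
t: 12.62
tcp_pos: [530.3, 48.8, -4.9]
eef_rot: [-3.137, -0.153, 0.007]
ft_force: [-11.4, -0.9, 13.1]
finger_gap: 11.2
t: 12.88
tcp_pos: [530.3, 48.9, -5.0]
eef_rot: [-3.136, -0.153, 0.007]
ft_force: [-14.6, -0.1, 21.5]
finger_gap: 11.4
-8.281708444334441 -0.38580961792570573 -5.001053933215135 [-14.55825256  -0.1487063   21.4568691 ]
```

View pics/w14.png

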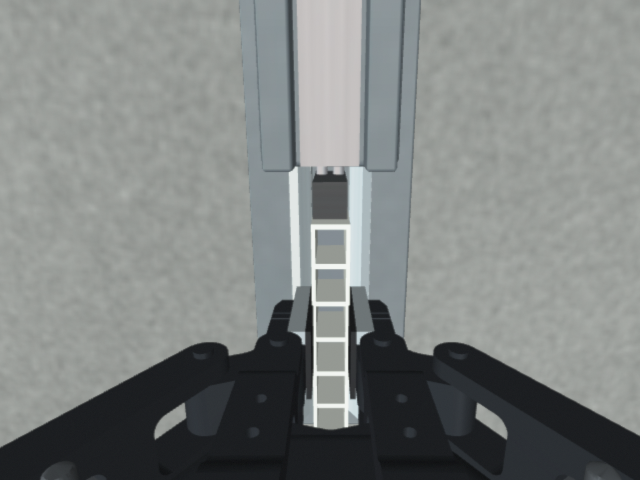

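The floor is reached: TCP z is -5.0, exactly the predicted seated value, and force rises. I'll ease the strip back to the lip and release slowly.

```bash
python3 -m handwheel '[[5,0,0,-0.03,0,0,0],[5,-0.04,0,-0.03,0,0,0],[5,-0.08,0,-0.03,0,0,0],[5,-0.08,0,-0.03,0,0,0]]' 30; python3 -c "
from h import *
p=np.array(env.get_obs()['tcp_pos']);d=p[:2]-O;print(d@EX,d@EY, p[2], env.get_obs()['ft_force'])
"
```

```text
t: 13.42
tcp_pos: [529.9, 48.8, -5.0]
eef_rot: [-3.137, -0.154, 0.003]
ft_force: [-6.8, -1.2, 6.5]
finger_gap: 11.5
-8.698017800428287 -0.4166056429770342 -4.959277618022062 [-6.80703078 -1.1798614   6.53814739]
```

```bash
python3 -m handwheel '[[14,-0.03,0,0,0,0,0],[20,-0.03,0,0,0,0,0],[24,-0.03,0,-0.05,0,0,0],[24,-0.03,0,-0.05,0,0,0]]' 30; python3 -c "
from h import *
p=np.array(env.get_obs()['tcp_pos']);d=p[:2]-O;print(d@EX,d@EY, p[2], env.get_obs()['ft_force'])
shot('wrist','w15.png')
"
```

```text
t: 13.92
tcp_pos: [530.7, 48.9, -3.6]
eef_rot: [3.138, 0.154, 0.001]
ft_force: [-1.3, 0.6, -0.0]
finger_gap: 24.1
-7.94456650635084 -0.33744850760018796 -3.6100157930909207 [-1.29969602  0.57275401 -0.02058818]
```

View pics/w15.png

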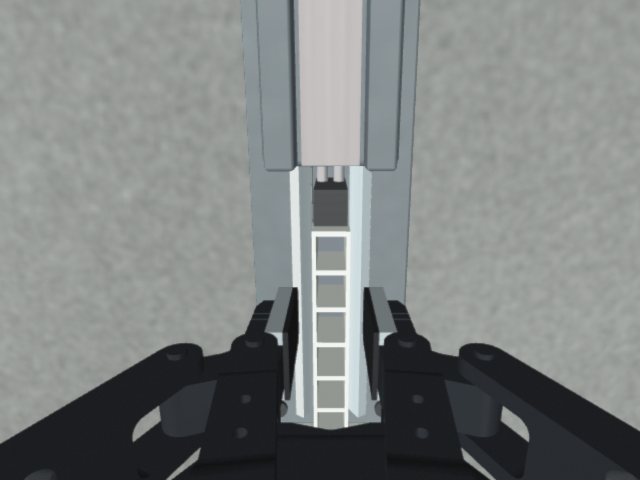

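Strip released and drawn back to the lip by the follower (its end moved from row 226 to 232). Raising straight up to look.

```bash
python3 -m handwheel '[[24,0,0,-0.5,0,0,0],[24,0,0,-1.5,0,0,0],[24,0,0,-2.2,0,0,0],[0,0,0,-2.2,0,0,0],[0,0,0,-2.2,0,0,0]]' 20; python3 -c "
from h import *
p=np.array(env.get_obs()['tcp_pos']);d=p[:2]-O;print(d@EX,d@EY, p[2], env.get_obs()['ft_force'],env.get_obs()['finger_gap'])
shot('wrist','w16.png'); c=Cam('w16')
cv2.imwrite('pics/w16z.png',cv2.resize(c.img[100:480,240:420,::-1],None,fx=1.55,fy=1.55))
for x in (28,-11,-50): 
  for z in (46,): print(x,[c.px([*(O+x*EX+s*EY),z]).round(1).tolist() for s in (6,-6)])
"
```

```text
t: 14.6
tcp_pos: [529.8, 49.2, 51.0]
eef_rot: [-3.138, -0.155, 0.001]
ft_force: [-0.4, -0.4, 0.2]
finger_gap: -0.0
-8.741957495270993 -0.039859437988866236 50.951465718015484 [-0.36610858 -0.43471259  0.1635948 ] -0.008007671400258678
28 [[317.2, 197.9], [344.8, 197.9]]
-11 [[317.8, 282.0], [344.0, 282.0]]
-50 [[318.4, 357.4], [343.2, 357.4]]
```

View pics/w16.png

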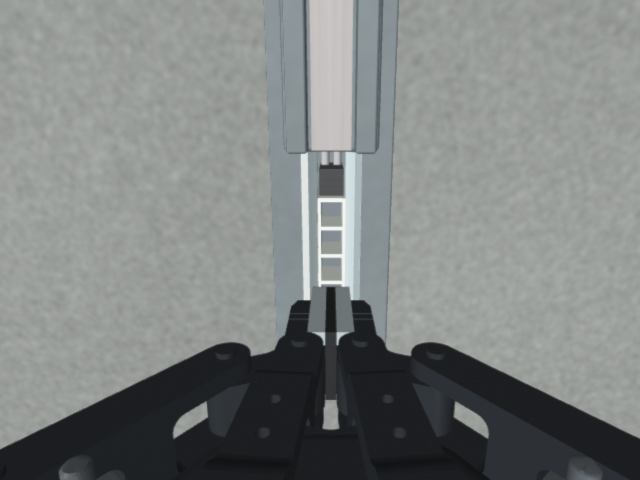

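The strip end at row 197, columns 317–345, matches the predicted seated pose within a pixel. I'll confirm by pressing on its top with shut fingers.

```bash
python3 -m handwheel '[[0,-0.09,0,0.5,0,0,0],[0,-0.09,0,1.1,0,0,0],[0,-0.09,0,1.3,0,0,0],[0,-0.09,0,1.3,0,0,0],[0,-0.09,0,1.36,0,0,0],[0,-0.09,0,1.42,0,0,0],[0,-0.09,0,1.42,0,0,0]]' 20
python3 -m handwheel '[[0,0,0,0.04,0,0,0],[0,0,0,0.04,0,0,0]]'
```

```text
t: 15.52
tcp_pos: [528.0, 48.7, 15.8]
eef_rot: [-3.138, -0.154, -0.0]
ft_force: [0.7, -0.1, 0.3]
finger_gap: 0.3
t: 15.78
tcp_pos: [528.1, 48.7, 14.9]
eef_rot: [-3.138, -0.154, -0.0]
ft_force: [-1.0, 0.3, 1.7]
finger_gap: -0.2
```

```bash
python3 -m handwheel '[[0,0,0,0.04,0,0,0],[0,0,0,0.04,0,0,0]]'
python3 -m handwheel '[[0,0,0,0.04,0,0,0],[0,0,0,0.04,0,0,0]]'
```

```text
t: 16.02
tcp_pos: [528.1, 48.7, 14.8]
eef_rot: [-3.137, -0.154, -0.0]
ft_force: [-3.9, -0.5, 14.7]
finger_gap: 0.3
t: 16.27
tcp_pos: [528.2, 48.7, 14.7]
eef_rot: [-3.136, -0.153, -0.0]
ft_force: [-8.6, 0.7, 27.0]
finger_gap: 0.2
```

Solid contact at the height of a seated strip (27 N, no give). Now lift and look at the rail tab.

```bash
python3 -m handwheel '[[0,0,0,-1,0,0,0],[0,0,0,-2.5,0,0,0],[0,1,0,-3.4,0,0,0],[0,2.4,0,-3.4,0,0,0],[0,2.4,0,-3.4,0,0,0],[0,2.4,0,-3.4,0,0,0]]'; python3 -c "
from h import *
p=np.array(env.get_obs()['tcp_pos']);d=p[:2]-O;print(d@EX,d@EY, p[2], env.get_obs()['ft_force'])
shot('wrist','w17.png')
c=Cam('w17')
for x in (112,138): print(x,[c.px([*(O+x*EX+s*EY),80.5]).round(1).tolist() for s in (6,-6)])
"
```

```text
t: 17.02
tcp_pos: [586.7, 54.2, 97.2]
eef_rot: [3.137, 0.154, -0.002]
ft_force: [0.0, 0.6, 0.1]
finger_gap: -0.1
48.29404001304503 -0.6428910957293023 97.19570301170691 [0.01011883 0.56374467 0.13118626]
112 [[316.1, 133.1], [343.2, 133.1]]
138 [[315.5, 70.3], [343.7, 70.3]]
```

View pics/w17.png

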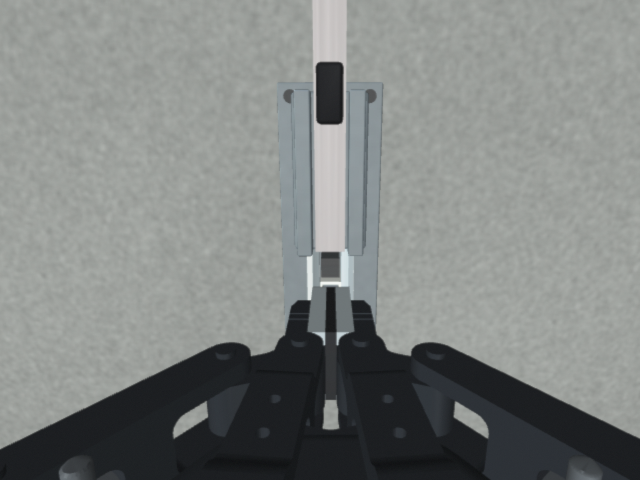

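The tab is at (330,62–124), i.e. x ≈ 115–142 on the carriage. I'll go past it and come down on its +x side.

```bash
python3 -m handwheel '[[0,1.5,-0.02,0,0,0,0],[0,3,-0.02,0,0,0,0],[0,4.7,-0.02,0,0,0,0],[0,4.7,-0.02,0.3,0,0,0],[0,4.7,-0.02,1.5,0,0,0],[0,4.7,-0.02,2.5,0,0,0],[0,4.7,-0.02,2.5,0,0,0],[0,4.7,-0.02,2.5,0,0,0]]'; python3 -c "
from h import *
p=np.array(env.get_obs()['tcp_pos']);d=p[:2]-O;print(d@EX,d@EY, p[2], env.get_obs()['ft_force'])
c=shot('scene','s18.png')
t=Cam('s18');cv2.imwrite('pics/s18z.png',cv2.resize(t.img[150:310,250:410,::-1],None,fx=3.7,fy=3.7))
"
```

```text
t: 18.08
tcp_pos: [704.3, 66.2, 36.2]
eef_rot: [3.138, 0.154, 0.001]
ft_force: [-0.7, 0.4, 0.3]
finger_gap: 0.0
166.58187430834732 -0.2122944065202618 36.16877280943561 [-0.73374656  0.38689373  0.26282551]
```

View pics/s18z.png

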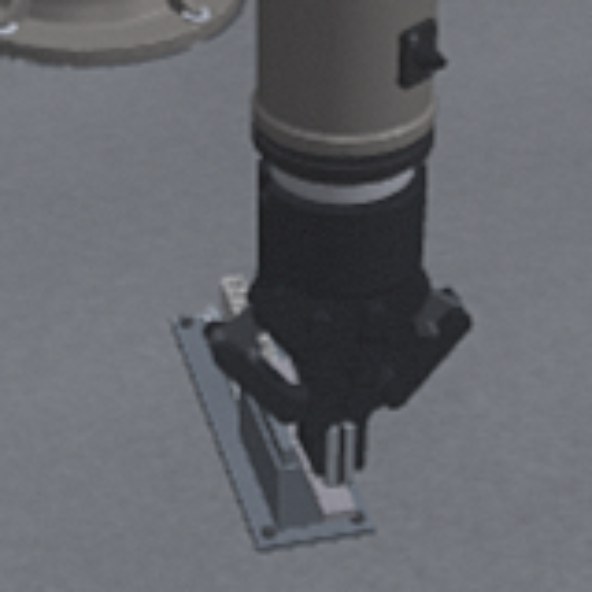

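```bash
python3 -m handwheel '[[0,-0.3,0,0,0,0,0],[0,-0.6,0,0,0,0,0],[0,-0.9,0,0,0,0,0],[0,-1.2,0,0,0,0,0],[0,-1.5,0,0,0,0,0],[0,-1.8,0,0,0,0,0],[0,-2.1,0,0,0,0,0],[0,-2.4,0,0,0,0,0]]'; python3 -m handwheel '[[0,-0.3,0,0,0,0,0],[0,-0.6,0,0,0,0,0],[0,-0.9,0,0,0,0,0],[0,-1.1,0,0,0,0,0],[0,-1.25,0,0,0,0,0],[0,-1.25,0,0,0,0,0]]'; python3 -c "
from h import *
p=np.array(env.get_obs()['tcp_pos']);d=p[:2]-O;print(d@EX,d@EY, p[2], env.get_obs()['ft_force'])"
```

```text
t: 19.12
tcp_pos: [644.4, 60.6, 35.3]
eef_rot: [3.138, 0.154, 0.0]
ft_force: [3.3, -0.2, 2.2]
finger_gap: -0.0
t: 19.88
tcp_pos: [612.8, 57.7, 34.9]
eef_rot: [-3.138, -0.154, 0.003]
ft_force: [0.4, -0.6, 0.6]
finger_gap: 0.1
74.64031638716945 0.2641304306606372 34.917162702733116 [ 0.37928963 -0.56757479  0.63242293]
```

```bash
python3 -m handwheel '[[0,-0.08,0,0,0,0,0],[0,-0.16,0,0,0,0,0],[0,-0.2,0,0,0,0,0],[0,-0.24,0,0,0,0,0]]'; python3 -m handwheel '[[0,-0.04,0,0,0,0,0],[0,-0.08,0,0,0,0,0],[0,-0.08,0,0,0,0,0]]'; python3 -c "
from h import *
p=np.array(env.get_obs()['tcp_pos']);d=p[:2]-O;print(d@EX,d@EY, p[2], env.get_obs()['ft_force'])"
```

```text
t: 20.38
tcp_pos: [607.6, 57.1, 35.0]
eef_rot: [-3.138, -0.154, 0.001]
ft_force: [2.7, 0.8, -1.6]
finger_gap: -0.5
t: 20.75
tcp_pos: [606.3, 57.1, 35.3]
eef_rot: [-3.138, -0.155, -0.002]
ft_force: [4.1, 0.5, -4.2]
finger_gap: -0.1
68.15029358548308 0.3055375510584744 35.32482539435497 [ 4.05872093  0.547064   -4.19430117]
```

```bash
python3 -m handwheel '[[0,-0.04,0,0,0,0,0],[0,-0.08,0,0,0,0,0],[0,-0.08,0,0,0,0,0]]'; python3 -m handwheel '[[0,-0.04,0,0,0,0,0],[0,-0.08,0,0,0,0,0],[0,-0.08,0,0,0,0,0]]';  python3 -c "
from h import *
p=np.array(env.get_obs()['tcp_pos']);d=p[:2]-O;print(d@EX,d@EY, p[2], env.get_obs()['ft_force'])"
```

```text
t: 21.12
tcp_pos: [606.4, 57.0, 35.6]
eef_rot: [3.137, 0.155, 0.008]
ft_force: [10.6, 1.3, -7.7]
finger_gap: 0.3
t: 21.5
tcp_pos: [606.4, 57.0, 36.0]
eef_rot: [3.137, 0.155, 0.014]
ft_force: [15.4, 0.4, -11.8]
finger_gap: 0.1
68.2183695122446 0.278459105775564 36.01633906567385 [ 15.36683905   0.41434363 -11.80501297]
```

The rail has met a hard stop at the expected place (15 N, no motion). Back off, rise, move clear and look.

```bash
python3 -m handwheel '[[0,0.2,0,0,0,0,0],[0,0.7,0,0,0,0,0],[0,0.7,0,-0.5,0,0,0],[0,0.7,0,-2,0,0,0],[0,0.7,0,-4,0,0,0],[0,0.7,0,-5,0,0,0],[0,0.7,0,-5,0,0,0]]'; python3 -m handwheel '[[0,0,2,0,0,0,0],[0,0,4.5,0,0,0,0],[0,0,7,0,0,0,0],[0,0,9,0,0,0,0],[0,0,9,0,0,0,0],[0,0,9,0,0,0,0]]';  python3 -c "
from h import *
shot('top','t20.png');c=shot('scene','s20.png');print(env.get_obs()['ft_force'],env.get_obs()['tcp_pos'])
t=Cam('s20');cv2.imwrite('pics/s20z.png',cv2.resize(t.img[200:310,270:380,::-1],None,fx=5,fy=5,interpolation=cv2.INTER_CUBIC))
t=Cam('t20');cv2.imwrite('pics/t20z.png',cv2.resize(t.img[190:330,270:370,::-1],None,fx=4.2,fy=4.2,interpolation=cv2.INTER_CUBIC))
for x,z in ((32,80.5),(58,80.5),(-35,54.5),(95,54.5),(-50,46)): print(x,[((t.px([*(O+x*EX+s*EY),z])-[270,190])*4.2).round(0).tolist() for s in (6,-6)])
"
```

```text
t: 22.38
tcp_pos: [620.3, 57.8, 163.0]
eef_rot: [-3.137, -0.153, -0.006]
ft_force: [-0.5, 0.6, -1.0]
finger_gap: -0.3
t: 23.12
tcp_pos: [640.5, -165.1, 159.1]
eef_rot: [-3.137, -0.154, 0.003]
ft_force: [0.4, 0.7, -0.3]
finger_gap: 0.0
[-0.02884805  0.32089088  0.63965984] [ 641.17335629 -163.54963048  159.43436118]
32 [[195.0, 271.0], [223.0, 269.0]]
58 [[190.0, 211.0], [218.0, 209.0]]
-35 [[206.0, 432.0], [234.0, 430.0]]
95 [[185.0, 139.0], [212.0, 138.0]]
-50 [[209.0, 468.0], [236.0, 466.0]]
```

View pics/t20z.png

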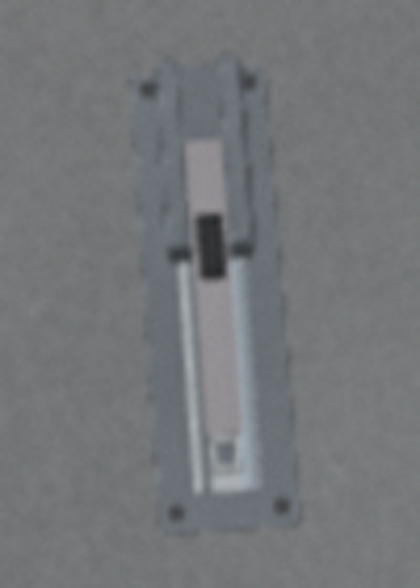

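View pics/s20z.png

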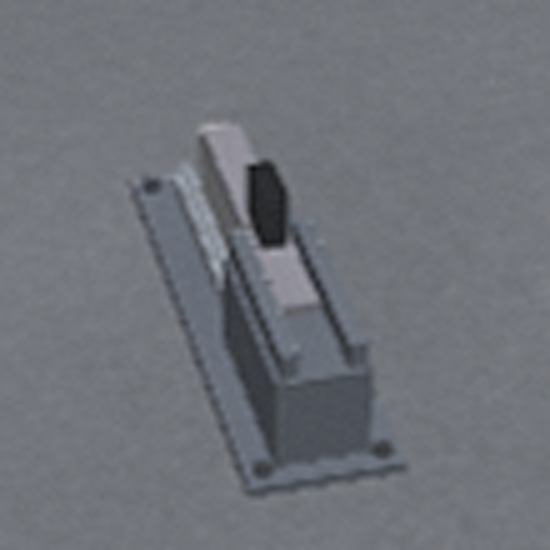

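View pics/t20.png

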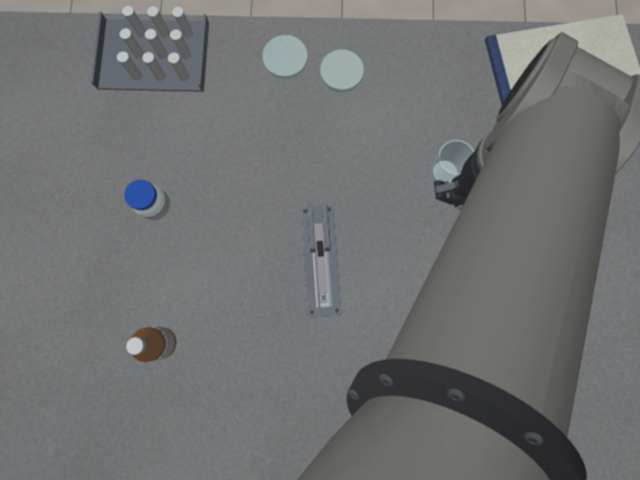

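View pics/s20.png

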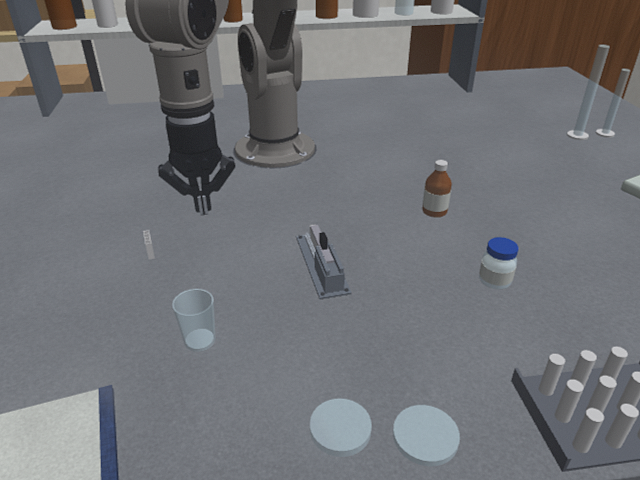

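The scene view shows the short strip (148,243), beaker (198,320), bottle (437,190) and jar (498,262) at the same pixels as before. The rail is closed and the gripper is free in the air.

```bash
python3 -c "
from h import *
print(env.sign_off(), env.get_obs()['t'])"
```

```text
the job is handed in; nothing more can be done
the job is handed in; nothing more can be done
```

The long strip is loaded and the cover rail is closed over it. The job was handed in at about 23 s of the 61 s allowed.

- **Loading:** I gripped the long strip with 30 N and pushed the follower back about 14 mm with its end, at about 9 N. I then lowered the strip behind the lip to the channel floor and let go, and the follower drew it back against the lip.
- **Seating check:** The strip's outline in the wrist view matched the seated pose within a pixel. A press on its top with shut fingers, up to 27 N, met solid contact.
- **Rail:** I pushed the tab until it met a hard stop at 15 N, then backed off and moved clear. The last views show the rail closed and the short strip, beaker, bottle and jar at the same pixels as at the start. The wrist force was close to zero.

**What disagreed:**
- The real fingertips sat about 31–33 mm behind the reported TCP. My first grasp therefore closed in the air above the strip, touching nothing, and I corrected the height from the images.
- The final top view put the rail tab 1–2 mm farther toward closed than I had predicted. That is within the roughly 2 mm camera calibration, and the hard stop supports the rail being fully closed.

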